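Free the jammed shaker clamp and lock a flour jar in place

ROBOT

A 7-joint arm with a two-finger parallel gripper is mounted at the origin on a cart in front of the work surface, level with it; the furniture and walls round the work are solid. World frame = base frame: x ahead of the robot, y to its left, z up, the work surface at z = 0. Lengths are in m, angles in rad, forces in N, time in s.
With the tool pointing down it reaches from about 0.35 to 0.9 m from the base axis. Payload 8.1 kg.
Tool frame: the origin (TCP) lies midway between the tips of the shut fingers; the grasp point (between the pads) lies arm.tcp_to_grasp behind it (arm.tcp_to_grasp is the distance from the TCP to the grasp point, in m); z points along the fingers, y is the line along which they close (so a half turn about z gives the same grasp; the last joint's range is limited). The gripper opens to 92 mm and grips with 3 to 60 N. Pads are 19 mm wide; open, the fingers measure 130 mm over their backs; the gripper's body (75 mm by 190 mm) begins 47 mm behind the grasp point.
Start: joints at [1.038, 0.434, 0.025, 1.573, -0.012, 1.134, -0.075], TCP at [0.26, -0.568, 0.194] pointing down, gripper open.
Joint ranges: [-2.62, 2.62], [-0.44, 2.09], [-1.27, 1.32], [0.08, 2.57], [-1.32, 4.46], [0.12, 2], [-2.74, 2.74]. Speed limits (rad/s): [2.22, 2.22, 3.01, 3.01, 3.14, 3.14, 3.14].

INTERFACE

Orientations are given as a rotation vector (axis times angle).
In Python, from cell import observe, get_image, arm gives the robot as it stands. The module is installed in compiled form; this text tells all that it offers.
- The arm moves only by the tool drive_tool, never from a script. Its argument "steps" is a list of rows, each a list of 5 numbers: the closure, from 0 (fully open) to 1 (shut), then the shift along the world's x, y, z in mm, then the turn about the world's z in rad. In form: [[hand, x, y, z, roll], ...]. A call has 1 to 20 rows; each row shifts and turns the commanded pose from where the row before left it; what a row does not reach is not made up. A row lasts 1/12 s, in which the tool goes at most 41.7 mm and 7.16 degrees, less where a joint would pass 70% of its speed; a pose out of reach is approached as far as the arm can. A call with a gripper value outside its range is refused whole. The fingers move at their own pace and stop on an object; "grip_force" is the grip in N (left out, the last holds). Time passes only in rows, so rows that do not move let the fingers close. It gives the time, the measured TCP pose, the force, the opening and the grip force at its end, in the units of the state.
- observe(): the state, without advancing time (a new reading comes with each control period).
- get_image(name): name is "scene" or "side" or "wrist"; returns a dict with "image" (400x640x3 uint8, red, green, blue), "vfov" (degrees; the focal length in pixels is half the picture's height over the tangent of half this angle, whatever the lens; pixels are square), "cx", "cy" (the principal point, pixels), "k1" (the pictures are not rectified: a ray, as slopes to the right and down, at radius r is drawn at 1 + k1 r^2 times it, then the intrinsics apply), "xyz" and "attitude" of the camera in the world. Camera axes: x right, y down, z forward; pixel columns grow to the right and rows downward; lengths in m; the calibration is good to about 2 mm. A picture is of the moment at which its call begins. There is no depth.
- arm.sign_off(): hands the job in; it is judged then, once.
The state is a dict: "clock": time; "joints": joint angles; "dq": joint speeds; "joint_efforts": joint torques, N m; "position": TCP position; "ee_rot": TCP orientation; "force": force on the tool from outside, world axes, zero at the start; "ft_torque": the same for the moment, N m; "width": opening from 0.0 (shut) to 1.0 (fully open); "gripper_force": force on a finger pad.
Only numpy, scipy, OpenCV 4.12 (cv2) and the standard library are available. Lean on these libraries where they do the work, as an engineer would, in place of code of your own. Each camera call takes 0.05 s, during which the arm holds its last target. There are 200 camera calls.

TASK

Lock the flour jar into the bench shaker. The black wing knob of the sliding clamp bar has jammed: break it loose with a short firm twist anticlockwise and turn it on until the bar is free, slide the bar so that it pushes the jar up against the far bar with its sprung pad pressed about half in (never squeezed to its stop), then turn the knob clockwise until it is firmly tight again, so that the bar holds the upright jar by itself. Leave the other things on the bench alone.

Things in the scene. Friction and masses are not known exactly. Their poses are not given: they have to be found in the camera images.
- shaker: white bench shaker, fixed, 280 mm along its y, 200 along its x; platform top 85 mm above the origin (centre of its underside). z up, panel faces -x. On a slot along the platform's middle (its y) stand, from -y to +y, the sliding clamp bar with knob, the flour jar, and the far bar: rubber-faced steel, 110 x 32 mm, bolted down; its face is at y = +59 to +77 mm, not measured, to be felt.
- knob_grip (a point): knob axis at the middle height of its wing, 48 mm above the platform; z up along the axis. The wing is a black bar, 46 mm long along the point's y, 14 mm thick along its x, 26 mm high (13 mm above and below this point), on a round 26 mm collar; below that the bar's foot, 46 x 50 mm, 22 mm high. Pinched across its 14 mm, the knob turns and also serves as the handle that slides the bar.
- knob (a joint): knob angle, rad: 0 as found, jammed tight on its stop; grows anticlockwise from above, to 1.57. A quarter-turn twist lock: lobes below wedge in the slot. About 0.4 to 0.6 N m breaks it loose; the load then falls away, and from 0.5 rad on it turns freely (under 0.1 N m) and the bar slides. Turned back clockwise, the lobes bite again from 0.5 rad on; firmly tight is on the stop, below 0.15.
- clamp_bar (a joint): travel of the sliding clamp bar along the slot, m; grows along the shaker's +y (towards the jar), -0.012 to 0.075. Locked while the knob is tight, slides with about 2.5 N when free. The knob's axis is on the middle of the slot, at y = -0.100 + this value in the shaker's frame.
- pad_face (a point): middle of the front face (towards the jar) of the sprung pad: a rubber-faced plate 100 mm wide, 22 mm high, on two sprung pins in front of the clamp bar, 20 mm above the platform. 68 mm from the knob's axis along the shaker's +y while not pressed in. Its y axis points to the jar.
- pad (a joint): how far the sprung pad is pressed in towards the bar, in m: 0 free, 0.005 at its stop; 4 N per mm. About half in, 1 to 4 mm (4 to 16 N), holds the jar properly.
- flour_jar: closed screw jar with a white lid, 52 mm across the body, 78 mm high, 0.15 to 0.3 kg, standing loose on the platform between the two bars, 6 to 40 mm short of the far bar and at least 5 mm from the pad. Origin: centre of its underside; z up.
- jar_b: bystander: screw jar with a red lid, 54 mm across, 82 mm high, on the bench. Origin at the underside.
- brass_weight: bystander: brass check weight, 40 mm across, 67 mm high. Origin at the underside.
- stop_watch: bystander: flat black stopwatch, 65 x 56 x 12 mm. Origin at the underside.
- vial: bystander: small dark vial, 36 mm across, 72 mm high. Origin at the underside.
- pot: bystander: black pot of pens, 84 mm across, 147 mm high. Origin at the underside.
- tape_roll: bystander: roll of masking tape lying flat, 104 mm across, 25 mm high. Origin at the underside.
- metal_bowl: bystander: small lidded metal vessel, 91 mm across, 137 mm high. Origin at the underside.

How it is judged:
On the way, in this order (a step that is already met when the one before it is completed fails the run):
1. the knob is broken loose and turned on until the bar is free (value of joint knob above 0.6 rad), for 0.1 s.
2. the bar is slid up so that the jar stands against the far bar with the sprung pad pressed in (value of joint pad above 0.001 m), for 0.2 s.
At the end, for the whole second after the job is handed in: The knob is turned tight again (below 0.15 rad), and with the robot clear the locked bar holds the jar against the far bar with the sprung pad pressed in 1 to 4 mm; the jar stands upright (within 0.08 rad) on the platform, at rest (value of joint knob below 0.15 rad and value of joint pad between 0.001 and 0.004 m and angle between flour_jar's own z axis and vertical below 0.08 rad and height (world z) of flour_jar between 0.082 and 0.09 m and linear speed of flour_jar below 0.01 m/s); the robot touches nothing.
It fails at once if the sprung pad is squeezed to its stop against the jar (more than 4.7 mm, about 19 N) (value of joint pad above 0.0047 m).
It fails at once if the flour jar is tipped (more than 0.25 rad) (angle between flour_jar's own z axis and vertical above 0.25 rad).
It fails at once if a bystander is knocked away (more than 30 mm) (distance of any of jar_b, brass_weight, stop_watch, vial, pot, tape_roll, metal_bowl from where it was at the start of the episode above 0.03 m).
It also fails if it takes over 48 s, if anything falls off the work surface, if the arm or the gripper's body presses on something with over 40 N, if the wrist force passes 120 N, or if a joint passes its speed limit or range.

## Working session

There is one attempt and no reset: what is moved stays moved. The work goes in short steps, Python scripts to look and compute and a tool call to move; the robot and the scene stay as the last step left them, time stands still between calls to the robot, and variables do not carry over. Pictures are saved under pics/ and viewed, at most 10 in all, crops included, and the job is handed in when it is done.

Besides the shell and the picture viewer there is one more tool, called after ">>>" as name(argument=value, ...), one argument or row to a line, values as JSON. drive_tool: Moves the arm, as the interface text tells. Its arguments: {"type":"object","properties":{"steps":{"type":"array"},"grip_force":{"type":"number"}},"required":["steps"]}

```bash
mkdir -p pics; cat > h.py <<'E'
import numpy as np, cv2
from scipy.spatial.transform import Rotation as R
from cell import observe, get_image, arm
def grab(n,f=None):
    d=get_image(n)
    if f: cv2.imwrite('pics/'+f,d['image'][:,:,::-1])
    return d
def Rm(a):
    a=np.array(a,float)
    return a if a.shape==(3,3) else R.from_rotvec(a).as_matrix()
def K(d):
    f=200/np.tan(np.radians(d['vfov'])/2); return np.array([[f,0,d['cx']],[0,f,d['cy']],[0,0,1.]]),np.array([d['k1'],0,0,0.])
def ray(d,p):
    k,c=K(d); u=cv2.undistortPoints(np.array([[p]],float),k,c)[0,0]
    return np.array(d['xyz']),Rm(d['attitude'])@np.array([u[0],u[1],1])
def onz(d,p,z):
    o,r=ray(d,p); return o+r*(z-o[2])/r[2]
def proj(d,P):
    k,c=K(d); P=(np.atleast_2d(P)-d['xyz'])@Rm(d['attitude'])
    return cv2.projectPoints(P,np.zeros(3),np.zeros(3),k,c)[0][:,0]
E
python3 - <<'E'
from h import *
for n in('scene','side','wrist'):
    d=grab(n,n+'0.png'); print(n,d['vfov'],d['k1'],d['xyz'],d['attitude'])
o=observe();print(o['position'],o['ee_rot'],o['clock'],arm.tcp_to_grasp)
E
```

```text
scene 44.498750804709374 -0.02745910281154268 [-0.2540845   0.15629576  1.16133898] [-1.86995044  1.83913775 -0.61334189]
side 43.23274973154686 -0.07215694751291507 [-0.07327346 -0.399084    1.0685779 ] [-2.27104418  0.96415677 -0.38024465]
wrist 61.080379639840444 -0.03638362376034767 [ 0.32293375 -0.53832212  0.38371036] [ 2.4544017  -1.57405264 -0.20851299]
[ 0.26020844 -0.56782401  0.19364058] [-3.06832046e+00 -6.69566282e-01  5.61786064e-04] 0.15 0.0188
```

View pics/scene0.png

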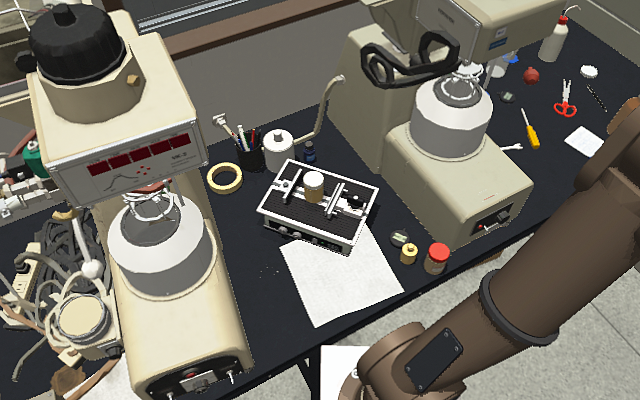

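View pics/side0.png

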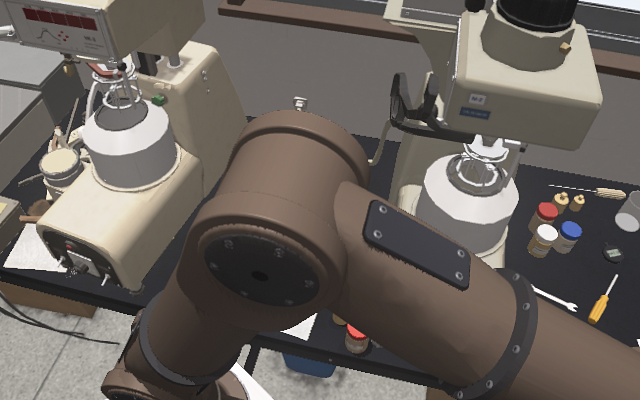

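Scene view: the shaker is around pixel (318,205), with the white-lidded jar at (314,182), the black knob at about (357,203) and the far bar at about (292,185). In the side view the arm hides the shaker. I'll enlarge the scene crop.

```bash
python3 - <<'E'
from h import *
im=cv2.imread('pics/scene0.png')[150:255,250:390]
cv2.imwrite('pics/c0.png',cv2.resize(im,None,fx=5.5,fy=5.5,interpolation=cv2.INTER_CUBIC))
E
```

```text
(no output)
```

View pics/c0.png

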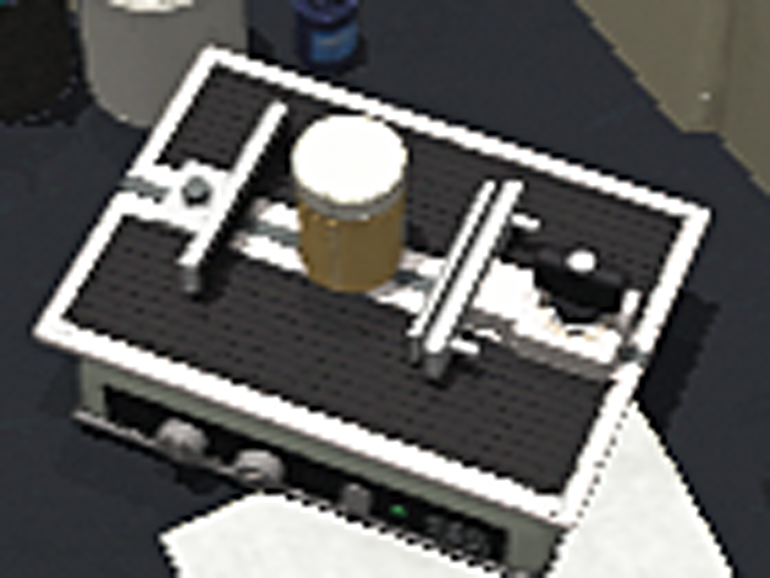

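```bash
python3 - <<'E'
from h import *
d=grab('scene')
im=d['image']
c=lambda u,v:(250+u/5.5-.4,150+v/5.5-.4)
P=[onz(d,c(*p),.085)[:2] for p in((210,47),(710,212),(565,520),(38,332))]
print(np.round(P,4)); 
for i in range(4): print(np.linalg.norm(P[i]-P[(i+1)%4]))
ctr=np.mean(P,0); ey=(P[0]-P[1]+P[3]-P[2]); ey/=np.linalg.norm(ey); ex=(P[0]-P[3]+P[1]-P[2]);ex/=np.linalg.norm(ex)
ang=np.arctan2(ex[1],ex[0]); print('ctr',ctr,ex,ey,'yaw',ang,np.arctan2(-ey[0],ey[1]))
yaw=(ang+np.arctan2(-ey[0],ey[1]))/2
Rt=np.array([[np.cos(yaw),-np.sin(yaw)],[np.sin(yaw),np.cos(yaw)]])
def loc(p,z): q=onz(d,c(*p),z)[:2]; return np.round(np.r_[(q-ctr)@Rt,q],4)
print('knob boss',loc((582,262),.085+.063),'wing ends',loc((512,245),.146),loc((625,280),.146))
print('lid',loc((350,158),.163),'jar foot',loc((350,288),.085))
print('far top ends',loc((280,108),.117),loc((190,265),.117))
E
```

```text
[[0.6638 0.2615]
 [0.5601 0.0047]
 [0.3804 0.0816]
 [0.481  0.3348]]
0.2769647288101467
0.19543085132259208
0.27247460663636763
0.19692113032694825
ctr [0.52133701 0.17064578] [ 0.92388302 -0.38267501] [0.37200987 0.92822877] yaw -0.39268996291731256 -0.38117335519663453
knob boss [-2.000e-04 -1.035e-01  4.821e-01  7.490e-02] wing ends [-0.0025 -0.0695  0.4928  0.1073] [-0.0006 -0.1251  0.4736  0.055 ]
lid [0.0029 0.0156 0.5299 0.184 ] jar foot [-0.0156  0.0082  0.51    0.1841]
far top ends [0.0512 0.0753 0.5971 0.2211] [-0.0542  0.0747  0.4994  0.2603]
```

```bash
python3 - <<'E'
from h import *
d=grab('scene')
for p,z in [((380,172),0),((450,243),0),((445,222),.1),((385,140),.15),((382,150),.1),((530,183),.1),((532,200),0),((437,262),.05),((408,255),.05),((480,125),.2)]: print(p,z,np.round(onz(d,p,z),3))
w=grab('wrist','w0.png')
E
```

```text
(380, 172) 0 [ 0.686 -0.015  0.   ]
(450, 243) 0 [ 0.439 -0.194  0.   ]
(445, 222) 0.1 [ 0.442 -0.159  0.1  ]
(385, 140) 0.15 [ 0.68  -0.013  0.15 ]
(382, 150) 0.1 [ 0.687 -0.01   0.1  ]
(530, 183) 0.1 [ 0.574 -0.413  0.1  ]
(532, 200) 0 [ 0.589 -0.457  0.   ]
(437, 262) 0.05 [ 0.352 -0.137  0.05 ]
(408, 255) 0.05 [ 0.371 -0.064  0.05 ]
(480, 125) 0.2 [ 0.695 -0.269  0.2  ]
```

>>> drive_tool(
  steps=[
    [0,0,0,40,0],
    [0,8,20,30,0.06],
    [0,15,38,0,0.08],
    [0,15,38,0,0.08],
    [0,15,38,0,0.08],
  ],
)

```text
clock: 0.72
position: [0.3138, -0.4329, 0.2647]
ee_rot: [2.932, 1.125, 0.0]
force: [0.7, 0.8, 1.1]
width: 1.004
gripper_force: 0.0
```

>>> drive_tool(
  steps=[
    [0,4,39,0,0.03],
    [0,4,39,0,0.03],
    [0,4,39,0,0.03],
    [0,4,39,0,0.03],
    [0,4,39,0,0.03],
    [0,4,39,0,0.03],
    [0,4,39,0,0.03],
    [0,8,36,0,0.03],
    [0,15,36,0,0.03],
    [0,25,30,-10,0.03],
    [0,30,26,-15,0.03],
    [0,30,26,-15,0.04],
    [0,30,26,-15,0.04],
    [0,18,24,-10,0.04],
  ],
)

```text
clock: 1.88
position: [0.4978, 0.043, 0.1988]
ee_rot: [-2.609, -1.749, -0.001]
force: [-0.2, -0.6, 0.1]
width: 0.999
gripper_force: 0.0
```

```bash
python3 - <<'E'
from h import *
o=observe();print(o['clock'],o['position'],o['ee_rot'],o['joints'])
w=grab('wrist','w1.png');print(w['xyz'],w['attitude'])
s=grab('side','s1.png')
E
```

```text
1.8833 [0.4978395  0.04297811 0.19875895] [-2.60912963e+00 -1.74915519e+00 -1.05556314e-03] [ 0.277058    0.28739308 -0.58326087  1.82902729  0.17758957  1.07680456
 -0.76156007]
[0.52383098 0.10763325 0.38899766] [ 2.83152229 -0.55812136 -0.0732069 ]
```

View pics/w1.png

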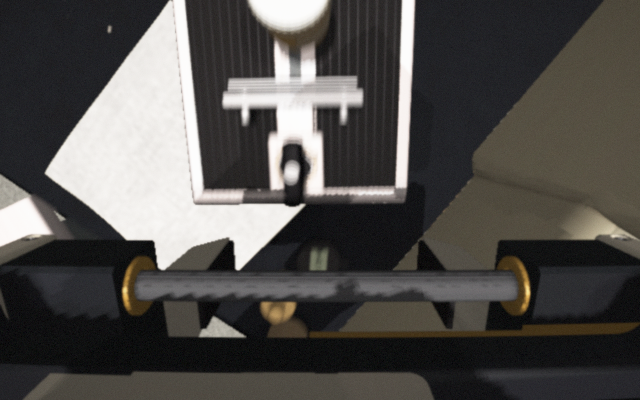

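The wrist view shows the wing knob at about (291,172), standing lengthwise along the slot, with the pad plate at (295,85) and the lid at (290,5).

```bash
python3 - <<'E'
from h import *
w=grab('wrist'); im=w['image']
g=im.max(2)
m=(g<45).astype(np.uint8); m[:,:268]=0; m[:,322:]=0; m[:136]=0; m[212:]=0
n,l,s,c=cv2.connectedComponentsWithStats(m)
for i in range(1,n):
  if s[i,4]>60: print(s[i],c[i])
for r in range(136,210,6): print(r,g[r,270:320:3])
E
```

```text
[268 149   4  50 111] [268.81981982 179.18018018]
[283 150  27  59 797] [296.14805521 179.81806775]
[305 208  17   4  62] [313.70967742 209.58064516]
136 [ 36  49  38 111 252 253 253 253 253 253 253 253 253 253 253 194 197]
142 [ 39  80 109 132 246 249 248 248 248 247 248 247 247 248 247 181 128]
148 [166 252 253 253 253 253 243 168 141 142 181 239 253 253 253 253 253]
154 [134 251 253 249 249 100  32  40  42  43  25  21 203 251 253 253 253]
160 [100 249 252 245 236  69  38  45  46  49  29  20 100 219 248 247 252]
166 [ 94 248 252 239 217  54  35  44  54  48  27  13  26 113 231 242 218]
172 [ 79 244 250 231  82  24  37  40  49  46  33   5  25  50 101 219 247]
178 [ 63 238 247 234  84  47 232 241 241 240 148  10  21  50 160 236 244]
184 [ 44 234 250 238 223 106 236 240 241 240 200   9  21 116 218 248 249]
190 [ 21 167 202 166 172 102  34 106 131  78  31  11 103 221 247 251 251]
196 [ 17 102 125  94  96  65  22  35  38  37  26  16 105 193 230 234 233]
202 [97 96 94 98 96 65 12 25 25 22 19 18 76 96 95 97 95]
208 [241 240 239 237 237 236 130  36  23  18  73 205 100  34  39  40  36]
```

```bash
python3 - <<'E'
from h import *
im=cv2.imread('pics/w1.png')[120:220,240:360]
cv2.imwrite('pics/c1.png',cv2.resize(im,None,fx=6,fy=6,interpolation=cv2.INTER_CUBIC))
E
```

```text
(no output)
```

View pics/c1.png

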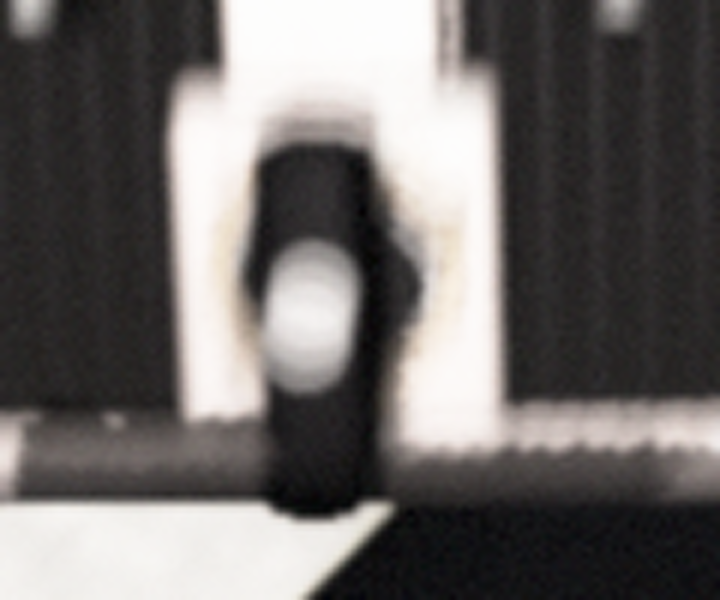

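The crop shows the wing's top face running from about (291.5,144.5) to (292.3,204.5) in full-picture pixels, parallel to the slot. I'll turn that into a position.

```bash
python3 - <<'E'
from h import *
w=grab('wrist'); o=observe()
a=onz(w,(291.3,144.5),.146);b=onz(w,(292.2,204.5),.146)
print('ends',a,b,'len',np.linalg.norm(a-b),'mid',(a+b)/2,'dir',np.arctan2(*(a-b)[1::-1]))
l=[onz(w,p,.085) for p in((194,195),(406,195),(176,3),(413,3))]
print(np.round(l,4)); 
for i,j in((0,2),(1,3)): v=l[j]-l[i]; print(np.arctan2(v[1],v[0]))
v=l[1]-l[0];print(np.arctan2(v[1],v[0]),np.linalg.norm(v)); print('slot mid',(l[0]+l[1])/2)
t=Rm(o['ee_rot']);print('tool y',np.arctan2(t[1,1],t[0,1]),o['position'])
E
```

```text
ends [0.49147903 0.0995018  0.146     ] [0.474461   0.05892316 0.146     ] len 0.044002711364459476 mid [0.48297001 0.07921248 0.146     ] dir 1.1736921891988736
[[0.3816 0.0892 0.085 ]
 [0.5633 0.0154 0.085 ]
 [0.4422 0.2384 0.085 ]
 [0.6207 0.1647 0.085 ]]
1.1852112466597002
1.2037315195342235
-0.3862943103446344 0.19608045803474186
slot mid [0.47245332 0.05229654 0.085     ]
tool y -0.38960615005354965 [0.49552286 0.04202402 0.19946691]
```

>>> drive_tool(
  steps=[
    [0,-6,18,0,0],
    [0,-6.5,18.5,0,0],
    [0,0,0,0,0],
    [0,0,0,-20,0],
    [0,0,0,-20,0],
  ],
)

```text
clock: 2.5
position: [0.4841, 0.0767, 0.1612]
ee_rot: [2.61, 1.744, 0.004]
force: [0.4, -0.7, -1.0]
width: 1.002
gripper_force: 0.0
```

```bash
python3 - <<'E'
from h import *
o=observe();print(o['clock'],o['position'],o['ee_rot'],o['joints'])
t=Rm(o['ee_rot']);print('tool y',np.arctan2(t[1,1],t[0,1]))
E
```

```text
2.5 [0.48411376 0.07671883 0.16120262] [2.60983917 1.74354018 0.00446819] [ 0.20801019  0.31127157 -0.59193568  1.90421574  0.20946723  0.98322335
 -0.87090186]
tool y -0.39285877483048187
```

>>> drive_tool(
  steps=[
    [0,-1,1.5,-20,0.005],
    [0,0,0,-18,0],
    [0.4,0,0,0,0],
    [0.8,0,0,0,0],
    [1,0,0,0,0],
    [1,0,0,0,0],
    [1,0,0,0,0],
    [1,0,0,0,0],
    [1,0,0,0,0],
  ],
  grip_force=60,
)

```text
clock: 3.25
position: [0.4826, 0.0794, 0.1226]
ee_rot: [2.606, 1.754, 0.001]
force: [0.1, -0.4, 0.4]
width: 0.542
gripper_force: 0.0
```

```bash
cat > st.py <<'E'
from h import *
o=observe();t=Rm(o['ee_rot']);p=np.array(o['position'])
y=-.387;e=np.array([-np.sin(y),np.cos(y)]);x=np.array([np.cos(y),np.sin(y)])
k=np.array([.483,.0785])
f=np.array(o['force']);g=p[:2]-k
print('t',o['clock'],'p',np.round(p,4),'along',round(g@e,4),'across',round(g@x,4),'toolyaw',round(np.arctan2(t[1,1],t[0,1]),3),'F',np.round(f,1),'Fy',round(f[:2]@e,2),'Fx',round(f[:2]@x,2),'M',np.round(o['ft_torque'],2),'w',round(o['width']*92,1),o['gripper_force'])
E
python3 st.py
```

```text
t 3.25 p [0.4826 0.0794 0.1226] along 0.0007 across -0.0007 toolyaw -0.386 F [ 0.1 -0.4  0.4] Fy -0.35 Fx 0.29 M [-0.01 -0.04 -0.06] w 49.9 0.0
```

>>> drive_tool(
  steps=[
    [1,0,0,0,0],
    [1,0,0,0,0],
    [1,0,0,0,0],
    [1,0,0,0,0],
    [1,0,0,0,0],
    [1,0,0,0,0],
    [1,0,0,0,0],
  ],
)

```text
clock: 3.83
position: [0.4823, 0.0794, 0.122]
ee_rot: [2.606, 1.754, -0.0]
force: [0.2, 0.9, 1.6]
width: 0.04
gripper_force: 0.0
```

```bash
python3 st.py
```

```text
t 3.8333 p [0.4823 0.0794 0.122 ] along 0.0006 across -0.001 toolyaw -0.386 F [0.2 0.9 1.6] Fy 0.92 Fx -0.13 M [ 0.01 -0.1  -0.02] w 3.7 0.0
```

```bash
python3 - <<'E'
from h import *
grab('wrist','w2.png');o=observe();print(o['width'],o['gripper_force'])
E
```

```text
0.01884873855979209 0.0
```

View pics/w2.png

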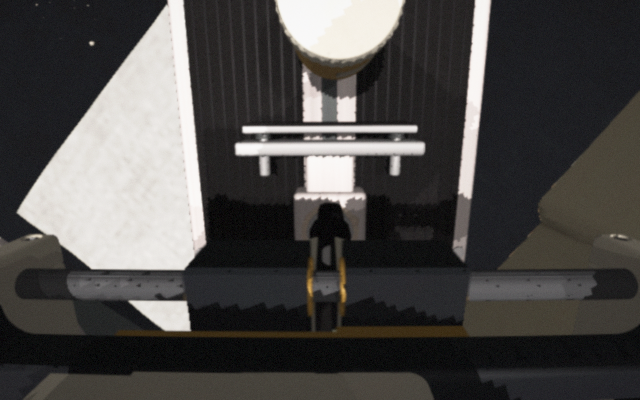

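The wrist view shows the fingers shut at about (328,290), with the dark wing visible in front of them at (329,220). The knob isn't between the fingers. I'll project both to compare them.

```bash
python3 - <<'E'
from h import *
w=grab('wrist');p=np.array(observe()['position']);print(p,w['xyz'],w['attitude'])
for n,q in(('knobtop',[.483,.0785,.146]),('wing+',[.4915,.0995,.146]),('wing-',[.4745,.059,.146]),('tcp',p),('collar',[.483,.0785,.115]),('c0',[.472,.0523,.085])): print(n,proj(w,q))
for z in(.107,.12,.133,.146,.16): print(z,onz(w,(329,203),z),onz(w,(329,190),z))
im=w['image'][195:345:6,296:362:5].max(2);print(im)
cv2.imwrite('pics/c2.png',cv2.resize(cv2.convertScaleAbs(w['image'][180:345,270:390,::-1],alpha=2.5,beta=10),None,fx=3.6,fy=3.6,interpolation=cv2.INTER_CUBIC))
E
```

```text
[0.48227307 0.07937946 0.12204418] [0.50809344 0.1442803  0.31222122] [ 2.83167575 -0.55292746 -0.07278862]
knobtop [[328.78065712 253.50977641]]
wing+ [[328.8322135  212.23964686]]
wing- [[327.6994148  289.74595688]]
tcp [[326.77200714 236.83772949]]
collar [[328.37573584 233.70803606]]
c0 [[327.54945117 256.82485781]]
0.107 [0.48995197 0.09452637 0.107     ] [0.49305975 0.10223234 0.107     ]
0.12 [0.49110117 0.0976781  0.12      ] [0.49401208 0.10489592 0.12      ]
0.133 [0.49225036 0.10082982 0.133     ] [0.49496441 0.1075595  0.133     ]
0.146 [0.49339955 0.10398155 0.146     ] [0.49591673 0.11022308 0.146     ]
0.16 [0.49463715 0.10737571 0.16      ] [0.49694232 0.11309156 0.16      ]
[[216 230 231 232 233 227 230 233 230 232 232 233 234 231]
 [ 95  93  99  97  95  88  83 116 128 246 127 121 121 115]
 [ 78  89  87  90  84   9  10  11  11  68 117 122 123 115]
 [ 82  89  85  90  72  14   7   8  16  14  89  90  86  84]
 [ 82  86  85  75  38  17  10  10   7   7  70  83  83  88]
 [ 81  86  84  52  11  11  16  11  11  12   7  70  80  90]
 [ 80  86  77  16  10   9   8  11  12  11  12 
[... 375 characters left out ...]
1  42  33 149  58  55  57 148  36  35  39  39  42]
 [ 48  45  41  46 168  73  70  63 165  46  46  48  46  48]
 [ 45  44  47  43 131  98  92  89 168  45  47  51  47  45]
 [ 50  46  43  56 180  77 102 100  84  46  50  47  47  43]
 [ 49  44  48  46  86  40  36  31  81  45  48  44  44  49]
 [ 45  48  34  23  88  20  23  12  67  45  45  40  20  15]
 [ 16  22  24  21  84  12  28  17  67  23  22  22  22  19]
 [ 14  13  14  23  60  13  29  17  61  12  23  18  17  19]
 [ 15  17  16   9  47  14  28  13  41  20  18  11  12  15]
 [ 16  16  14  18  54  15  27  44  58  55  57  53  54  55]
 [ 57  59  63  61  61  59  57  60  61  60  61  61  63  58]
 [ 13  11  11  12  10  18  14  10  15  15  15  17  19  17]]
```

View pics/c2.png

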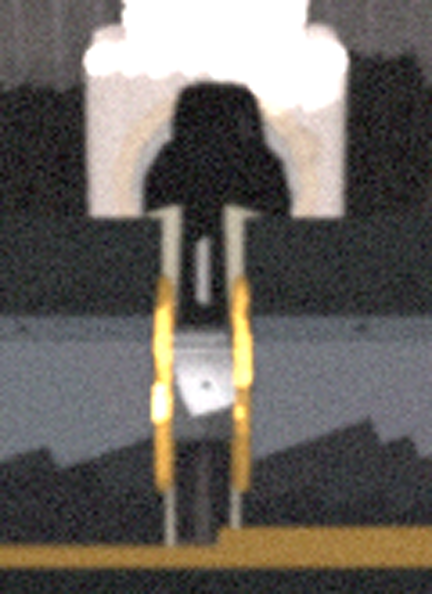

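>>> drive_tool(
  steps=[
    [1,0,0,0,0],
    [1,0,0,0,0],
    [1,0,0,0,0],
  ],
  grip_force=60,
)

```text
clock: 4.18
position: [0.4823, 0.0794, 0.1221]
ee_rot: [2.606, 1.754, -0.0]
force: [0.4, 0.4, 0.3]
width: 0.006
gripper_force: 0.0
```

```bash
python3 st.py; python3 - <<'E'
from h import *
w=grab('wrist')
print(w['image'][240:345:6,290:366:2].max(2)[[2,5,8,14]])
E
```

```text
t 4.1833 p [0.4823 0.0794 0.1221] along 0.0005 across -0.001 toolyaw -0.386 F [0.4 0.4 0.3] Fy 0.54 Fx 0.2 M [ 0.03 -0.07  0.02] w 0.5 0.0
[[ 11  20  18  19  18  23  19  14  13  16  21  22  18  29  71  54  17  19
   34  18  12  58  71  25  21  12  20  15  20  21  14  14  18  20  19  15
   17  18]
 [ 39  38  40  40  37  40  42  41  41  41  43  36  31  73  79  38  20  18
   22  22  24  62 140 109  41  38  38  38  39  38  39  37  37  38  42  38
   37  42]
 [ 42  49  47  46  45  45  44  46  47  46  41  43  47 144 177  95  99  96
   89  94 102 102 181 109  43  44  44  43  44  46  46  43  49  48  48  47
   47  48]
 [ 15  18  15  16  16  16  19  17  12  17   7  17  18  18  48  28  15  11
   24  17  13  31  43  14  16  16  15  20  14  14  10  18  16  21  16  19
   16   9]]
```

```bash
python3 - <<'E'
from h import *
w=grab('wrist')
w1=dict(w,xyz=np.array([0.52383098,0.10763325,0.38899766]),attitude=[2.83152229,-0.55812136,-0.0732069])
for z in(.11,.12,.133,.146,.155): print(z,onz(w1,(291.3,144.5),z)[:2],onz(w,(329,203),z)[:2],'wing-',onz(w1,(292.2,204.5),z)[:2])
s=grab('scene'); t=grab('side')
p=observe()['position']
out=[]
for d in(s,t):
    q=proj(d,p)[0];print(q,proj(d,[.483,.0785,.133]))
    a,b=int(q[0])-35,int(q[1])-45
    out.append(cv2.resize(d['image'][max(b,0):b+80,max(a,0):a+70,::-1],(390,446),interpolation=cv2.INTER_CUBIC))
cv2.imwrite('pics/c3.png',np.hstack(out))
E
```

```text
0.11 [0.48918797 0.09746137] [0.49022985 0.09523731] wing- [0.46954967 0.05095971]
0.12 [0.49042966 0.09782595] [0.49111331 0.09766174] wing- [0.47149525 0.05299104]
0.133 [0.49204387 0.09829992] [0.49226179 0.10081351] wing- [0.47402451 0.05563177]
0.146 [0.49365807 0.09877388] [0.49341028 0.10396528] wing- [0.47655377 0.05827249]
0.155 [0.4947756  0.09910201] [0.49420539 0.10614727] wing- [0.47830479 0.06010068]
[353.07203089 203.00591146] [[353.65337524 200.34219667]]
[322.63392979 228.09079078] [[323.26064099 225.28073094]]
```

View pics/c3.png

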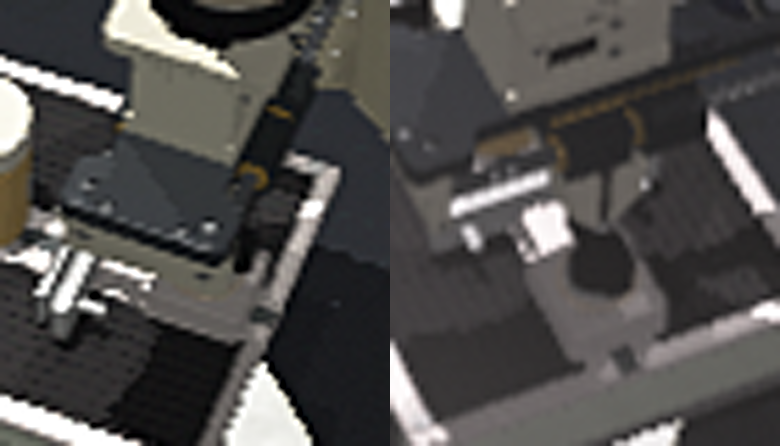

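The side crop (right half) shows the fingertips right over the black knob at about (600,260) in the crop. The pictures put the wing at its nominal height and place, so the width reading doesn't agree with them. A small twist will show whether the wing is gripped.

>>> drive_tool(
  steps=[
    [1,0,0,0,0.06],
    [1,0,0,0,0.06],
  ],
  grip_force=60,
)

```text
clock: 4.55
position: [0.4823, 0.0794, 0.1221]
ee_rot: [2.494, 1.91, 0.0]
force: [0.5, -0.3, 0.7]
width: 0.006
gripper_force: 0.0
```

```bash
python3 st.py
```

```text
t 4.55 p [0.4823 0.0794 0.1221] along 0.0006 across -0.001 toolyaw -0.263 F [ 0.5 -0.3  0.7] Fy -0.1 Fx 0.54 M [-0.04 -0.03  0.03] w 0.5 0.0
```

>>> drive_tool(
  steps=[
    [1,0,0,-1.5,-0.06],
    [1,0,0,-1.5,-0.06],
    [1,0,0,0,0],
  ],
  grip_force=60,
)

```text
clock: 4.8
position: [0.4822, 0.0793, 0.1189]
ee_rot: [-2.609, -1.75, 0.0]
force: [-0.4, 0.1, -0.4]
width: 0.006
gripper_force: 0.0
```

```bash
python3 st.py; python3 - <<'E'
from h import *
print(observe()['joint_efforts'])
w=grab('wrist')
cv2.imwrite('pics/c4.png',cv2.resize(cv2.convertScaleAbs(w['image'][130:360,180:480,::-1],alpha=2.5,beta=10),None,fx=2.6,fy=2.6,interpolation=cv2.INTER_CUBIC))
E
```

```text
t 4.8 p [0.4822 0.0793 0.1189] along 0.0004 across -0.0011 toolyaw -0.389 F [-0.4  0.1 -0.4] Fy 0.0 Fx -0.39 M [ 0.07  0.   -0.01] w 0.5 0.0
[ -0.18741114 -51.1940074   -5.69101319 -26.31291926  -0.14945714
  -0.17086739  -1.21382944]
```

```bash
python3 - <<'E'
from h import *
w=grab('wrist');s=grab('scene')
w1=dict(w,xyz=np.array([0.52383098,0.10763325,0.38899766]),attitude=[2.83152229,-0.55812136,-0.0732069])
def tri(a,pa,b,pb):
    o1,r1=ray(a,pa);o2,r2=ray(b,pb)
    t=np.linalg.lstsq(np.c_[r1,-r2],o2-o1,rcond=None)[0]
    A=o1+r1*t[0];B=o2+r2*t[1];return (A+B)/2,np.linalg.norm(A-B)
c=lambda u,v:(250+u/5.5-.4,150+v/5.5-.4)
print('screw',tri(w1,(292,166),s,c(582,252)),tri(w1,(292,172.5),s,c(582,262)))
print('corner L',tri(w1,(194,195),s,c(567,510)),'R',tri(w1,(406,195),s,c(708,215)))
print('wing+',tri(w1,(291.3,144.5),s,c(512,245)), 'wing-',tri(w1,(292.2,204.5),s,c(628,280)))
E
```

```text
screw (array([0.48813355, 0.07965248, 0.14709346]), np.float64(0.009983534645199956)) (array([0.48560931, 0.07715821, 0.14277001]), np.float64(0.005400024616730553))
corner L (array([0.38469464, 0.0847457 , 0.08658411]), np.float64(0.008190765142106088)) R (array([0.56835504, 0.00657293, 0.06956037]), np.float64(0.006061379150778954))
wing+ (array([0.49361153, 0.10298013, 0.14499425]), np.float64(0.008481014887697523)) wing- (array([0.47594806, 0.05532524, 0.14207025]), np.float64(0.004238359091283831))
```

View pics/c4.png

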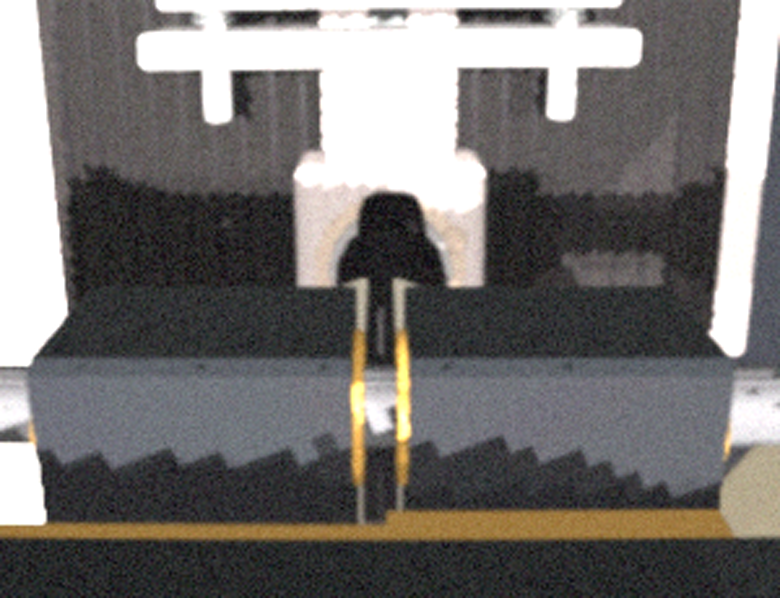

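The crop shows the shut finger carriers, with the black wing end in front of them at (390,230). There is still no contact force, so I'll probe downward.

>>> drive_tool(
  steps=[
    [1,0,0,-2,0],
    [1,0,0,-2,0],
    [1,0,0,0,0],
  ],
  grip_force=60,
)

```text
clock: 5.2
position: [0.482, 0.0793, 0.1146]
ee_rot: [-2.606, -1.755, 0.001]
force: [0.3, -0.7, -0.2]
width: 0.004
gripper_force: 0.0
```

```bash
python3 st.py; python3 - <<'E'
from h import *
o=observe(); print({k:np.round(v,3) for k,v in o.items()})
E
```

```text
t 5.2 p [0.482  0.0793 0.1146] along 0.0004 across -0.0012 toolyaw -0.385 F [ 0.3 -0.7 -0.2] Fy -0.52 Fx 0.55 M [ 0.01 -0.05 -0.04] w 0.4 0.0
{'clock': np.float64(5.2), 'joints': array([ 0.181,  0.368, -0.576,  1.962,  0.257,  0.884, -0.914]), 'dq': array([ 0.   , -0.004,  0.   , -0.005, -0.004,  0.007,  0.   ]), 'joint_efforts': array([-1.1100e-01, -5.1530e+01, -5.9620e+00, -2.6199e+01, -9.0000e-03,
       -1.6500e-01, -2.8000e-02]), 'position': array([0.482, 0.079, 0.115]), 'ee_rot': array([-2.606e+00, -1.755e+00,  1.000e-03]), 'force': array([ 0.308, -0.689, -0.173]), 'ft_torque': array([ 0.009, -0.053, -0.042]), 'gripper_force': np.float64(0.0), 'width': np.float64(0.004)}
```

>>> drive_tool(
  steps=[
    [1,0,0,-2,0],
    [1,0,0,-2,0],
    [1,0,0,0,0],
  ],
)

```text
clock: 5.45
position: [0.4829, 0.08, 0.1133]
ee_rot: [2.605, 1.754, 0.002]
force: [-8.5, -2.9, 30.8]
width: 0.003
gripper_force: 15.1
```

```bash
python3 st.py; python3 - <<'E'
from h import *
t=grab('side'); p=observe()['position']
print(proj(t,p))
g=t['image'].max(2)
for r in range(206,246,2): print(r,g[r,306:346:2])
E
```

```text
t 5.45 p [0.4829 0.08   0.1133] along 0.0013 across -0.0007 toolyaw -0.386 F [-8.5 -2.9 30.8] Fy -5.87 Fx -6.76 M [-0.54  2.04 -0.08] w 0.2 15.092126671224833
[[322.53171611 230.06219443]]
206 [ 62  50  37  39  40  59  67  80  49  38  38  37  84  38  41  41  38  39
  34 241]
208 [ 40  47  63  76  38  43  38  39  40  40  39  39  57  53  38  37  38  38
  36 107]
210 [ 69  91 102 120  55  79  40  42  40  40  41  39  58  56  38  38  40  42
  51  46]
212 [103 181 211 169  55  65  57  40  40  40  39  38  78  42  58  50  52  57
  55  50]
214 [166  69  54  52  72  66  62  40  41  41  39  57  97  98  82  52  56  56
  50  55]
216 [ 83  72 131 117 128  98  42  38  58  69  73 105 102 151  37  51  58  54
  58  55]
218 [122 137  84  84  82  90  87 101 106  81  71 103 103  76  46  59  56  58
  55  56]
220 [ 87  87 101 191 255 232  95 104 103  81  89 104  98  52  58  55  58  54
  57  57]
222 [ 90  88 124 254 249 251 148 102 104  72  90  99  58  43  53  60  56  57
  56  60]
224 [ 69 108 100 237 251 249 243  83 105  73  83  80  60  54  60  57  59  59
  56  67]
226 [ 44  39 167  94 254 243 230  50  35  41  37  34  75  56  59  51  60  53
  55  48]
228 [ 52  60 114 136  99  99 100  41  41  41  40  39  69  44  40  52  43  41
  44  40]
230 [ 62  60  58  99 103 103  89  40  40  39  41  40  56  90  39  41  39  42
  41  41]
232 [ 62  64  61  94 104 103  91  40  41  41  42  39  67 111  55  40  40  40
  51  59]
234 [ 65  59  64  90 100 105  98  63  41  39  39  37 100 122  89  42  39  40
  43  60]
236 [ 63  63  61  56  97 104 104  99  98  87  74  90 132 132 124  71  39  44
  45  48]
238 [ 63  58  49  47  80 101 105 104 107 103 110 120 133 126 117  78  41  45
  44  43]
240 [ 50  49  49  47  56  95 102 104 104 108 106 107 105 100 100  70  43  44
  40  48]
242 [ 51  49  50  48  48  78  98 106 107 103 103 101 101 102  91  66  51  93
 132 153]
244 [ 51  51  49  49  48  46  96 102 102 101 101  98 101 106 111 107 152 151
 149 141]
```

>>> drive_tool(
  steps=[
    [0.3,0,0,20,0],
    [0.3,0,0,12,0],
    [0.3,1,-1,0,0],
    [0.3,0,0,0,0],
    [0.3,0,0,0,0],
    [0.3,0,0,0,0],
    [0.3,0,0,0,0],
    [0.3,0,0,0,0],
    [0.3,0,0,0,0],
    [0.3,0,0,0,0],
  ],
  grip_force=10,
)

```text
clock: 6.33
position: [0.4832, 0.0784, 0.1428]
ee_rot: [-2.606, -1.754, 0.0]
force: [0.4, -0.5, -0.3]
width: 0.672
gripper_force: 0.0
```

```bash
python3 st.py; python3 - <<'E'
from h import *
w=grab('wrist','w3.png');t=grab('side','s3.png');s=grab('scene','sc3.png')
p=np.array(observe()['position'])
k=np.array([.4845,.0785])
for n,d in(('w',w),('t',t),('s',s)): print(n,proj(d,p),proj(d,[*k,.146]),proj(d,[*k,.12]))
a=cv2.resize(w['image'][120:320,180:480,::-1],(540,360),interpolation=cv2.INTER_CUBIC)
a=cv2.convertScaleAbs(a,alpha=1.8,beta=10)
q=proj(t,p)[0].astype(int); b=cv2.resize(t['image'][q[1]-45:q[1]+35,q[0]-32:q[0]+32,::-1],(256,320),interpolation=cv2.INTER_CUBIC)
q=proj(s,p)[0].astype(int); c=cv2.resize(s['image'][q[1]-45:q[1]+35,q[0]-32:q[0]+32,::-1],(256,320),interpolation=cv2.INTER_CUBIC)
o=np.zeros((600,800,3),np.uint8); a=cv2.resize(a,(800,533))[:, :]; 
o[:360,:540]=cv2.resize(a,(540,360)); o[:320,544:800]=b; o[280:600,544:800]=c; o[0:320,544:800]=b
o[360:600,:540]=cv2.resize(w['image'][:,:,::-1],(540,338))[:240]
cv2.imwrite('pics/m.png',o)
E
```

```text
t 6.3333 p [0.4832 0.0784 0.1428] along -0.0 across 0.0002 toolyaw -0.386 F [ 0.4 -0.5 -0.3] Fy -0.29 Fx 0.57 M [-0.03 -0.03 -0.09] w 61.8 0.0
w [[326.87351644 236.84709574]] [[328.81904031 237.72818771]] [[328.50960771 223.98991651]]
t [[323.49216995 222.60356018]] [[323.87238254 221.48500713]] [[323.51964482 228.30137709]]
s [[353.91057717 198.00155617]] [[353.9331582 196.9210464]] [[353.34995473 202.77257739]]
```

View pics/m.png

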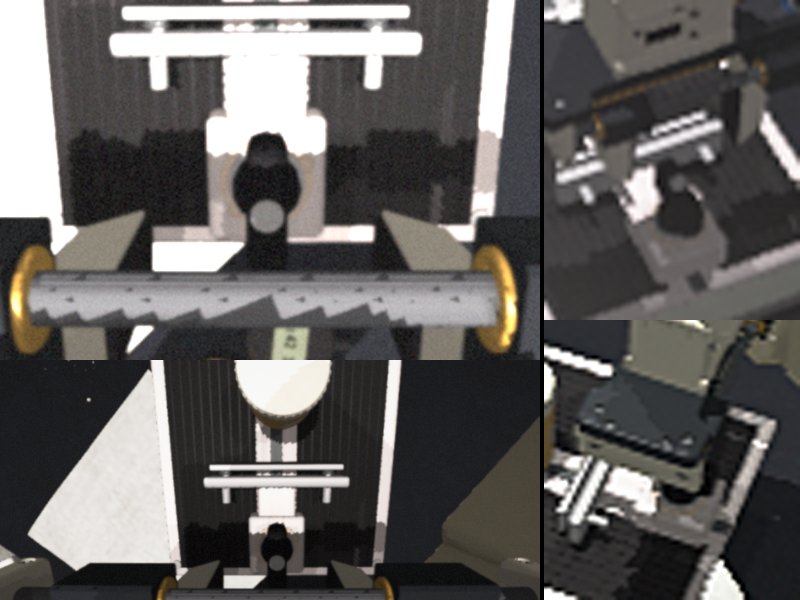

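The montage shows the collar at wrist pixel (328,223) and the screw cap at (328,240), and the open fingertips straddle the wing properly in x and y. The wing looks smaller, so lower, than nominal. The probe also met it only at TCP z = 0.113, so I'll close lower with a light grip and read the thickness.

>>> drive_tool(
  steps=[
    [0.3,0,0,-14,0],
    [0.3,0,0,-14,0],
    [0.3,0,0,-12,0],
    [0.8,0,0,0,0],
    [1,0,0,0,0],
    [1,0,0,0,0],
    [1,0,0,0,0],
    [1,0,0,0,0],
    [1,0,0,0,0],
    [1,0,0,0,0],
    [1,0,0,0,0],
  ],
  grip_force=10,
)

```text
clock: 7.4
position: [0.4834, 0.0784, 0.1033]
ee_rot: [2.606, 1.754, 0.001]
force: [4.9, -1.8, 0.7]
width: 0.166
gripper_force: 3.8
```

```bash
python3 st.py
```

```text
t 7.4 p [0.4834 0.0784 0.1033] along 0.0 across 0.0005 toolyaw -0.386 F [ 4.9 -1.8  0.7] Fy 0.18 Fx 5.17 M [-0.68 -1.49  0.03] w 15.2 3.8256901502609253
```

A 15 mm opening means the wing is now between the fingers. I'll open slightly, go lower for more engagement, shift 1 mm across and grip firmly.

>>> drive_tool(
  steps=[
    [0.65,1,-0.4,0,0],
    [0.65,0,0,0,0],
    [0.65,0,0,0,0],
    [0.65,0,0,-6,0],
    [0.65,0,0,-5,0],
    [1,0,0,0,0],
    [1,0,0,0,0],
    [1,0,0,0,0],
    [1,0,0,0,0],
    [1,0,0,0,0],
  ],
  grip_force=60,
)

```text
clock: 8.23
position: [0.4843, 0.078, 0.092]
ee_rot: [2.606, 1.754, 0.0]
force: [0.5, 0.8, -3.8]
width: 0.145
gripper_force: 60.0
```

```bash
python3 st.py
```

```text
t 8.2333 p [0.4843 0.078  0.092 ] along 0.0001 across 0.0014 toolyaw -0.386 F [ 0.5  0.8 -3.8] Fy 0.97 Fx 0.19 M [ 0.02 -0.31  0.09] w 13.4 59.99699950218201
```

>>> drive_tool(
  steps=[
    [1,0,0,0,0.1],
    [1,0,0,0,0.1],
    [1,0,0,0,0.1],
    [1,0,0,0,0.1],
    [1,0,0,0,0],
  ],
)

```text
clock: 8.65
position: [0.4837, 0.0782, 0.092]
ee_rot: [-2.2, -2.242, 0.001]
force: [-2.2, 1.3, 0.9]
width: 0.144
gripper_force: 60.0
```

```bash
python3 st.py
```

```text
t 8.65 p [0.4837 0.0782 0.092 ] along -0.0 across 0.0008 toolyaw 0.019 F [-2.2  1.3  0.9] Fy 0.41 Fx -2.55 M [0.17 0.4  0.16] w 13.2 60.005457401275635
```

>>> drive_tool(
  steps=[
    [1,0,0,0,0.1],
    [1,0,0,0,0.1],
    [1,0,0,0,0.1],
    [1,0,0,0,0.1],
    [1,0,0,0,0.1],
    [1,0,0,0,0],
    [1,0,0,0,0],
  ],
)

```text
clock: 9.23
position: [0.483, 0.0779, 0.092]
ee_rot: [-1.587, -2.709, 0.002]
force: [-6.1, 0.9, 3.8]
width: 0.146
gripper_force: 60.0
```

```bash
python3 st.py; python3 -c "
from h import *
print(observe()['joints'])
d=grab('scene');im=d['image'].astype(int)
c=lambda u,v:(250+u/5.5-.4,150+v/5.5-.4)
w=grab('wrist','w4.png')"
```

```text
t 9.2333 p [0.483  0.0779 0.092 ] along -0.0005 across 0.0002 toolyaw 0.511 F [-6.1  0.9  3.8] Fy -1.46 Fx -5.95 M [0.09 1.06 0.09] w 13.4 59.997480511665344
[ 0.32761113  0.45573395 -0.78404292  1.97228699  0.41410601  0.88115246
 -0.16500142]
```

Turned 0.9 rad with a steady grip. I'll turn back to about 0.7 so the gripper body stays clear of the lid, then begin sliding.

>>> drive_tool(
  steps=[
    [1,-0.5,0.2,0,-0.1],
    [1,-0.5,0.2,0,-0.1],
    [1,0,0,0,0],
    [1,0.75,1.85,0,0],
    [1,0.75,1.85,0,0],
    [1,1.1,2.8,0,0],
    [1,1.1,2.8,0,0],
    [1,1.1,2.8,0,0],
  ],
)

```text
clock: 10.0
position: [0.4883, 0.0907, 0.092]
ee_rot: [1.846, 2.542, -0.0]
force: [-0.5, -2.1, -0.6]
width: 0.149
gripper_force: 60.0
```

```bash
python3 st.py
```

```text
t 10.0 p [0.4883 0.0907 0.092 ] along 0.0132 across 0.0003 toolyaw 0.314 F [-0.5 -2.1 -0.6] Fy -2.13 Fx 0.28 M [-0.54 -0.06 -0.01] w 13.7 59.99946355819702
```

>>> drive_tool(
  steps=[
    [1,1.1,2.8,0,0],
    [1,1.1,2.8,0,0],
    [1,1.1,2.8,0,0],
    [1,1.1,2.8,0,0],
    [1,1.1,2.8,0,0],
  ],
)

```text
clock: 10.42
position: [0.4937, 0.1044, 0.092]
ee_rot: [1.847, 2.541, -0.001]
force: [0.9, -3.7, 1.1]
width: 0.141
gripper_force: 60.0
```

```bash
python3 st.py; python3 -c "
from h import *
w=grab('wrist','w5.png')"
```

```text
t 10.4167 p [0.4937 0.1044 0.092 ] along 0.028 across 0.0002 toolyaw 0.314 F [ 0.9 -3.7  1.1] Fy -3.07 Fx 2.24 M [-1.04 -0.19 -0.03] w 13.0 59.997864961624146
```

>>> drive_tool(
  steps=[
    [1,1.1,2.8,0,0],
    [1,0.75,1.85,0,0],
    [1,0.75,1.85,0,0],
  ],
)

```text
clock: 10.72
position: [0.4963, 0.1109, 0.092]
ee_rot: [1.847, 2.541, -0.0]
force: [2.1, -4.5, -2.2]
width: 0.147
gripper_force: 60.0
```

```bash
python3 st.py
```

```text
t 10.7167 p [0.4963 0.1109 0.092 ] along 0.035 across 0.0001 toolyaw 0.314 F [ 2.1 -4.5 -2.2] Fy -3.41 Fx 3.67 M [-1.06 -0.35 -0.01] w 13.5 59.99738037586212
```

>>> drive_tool(
  steps=[
    [1,1.1,1.6,0,0],
    [1,1.1,1.6,0,0],
  ],
)

```text
clock: 10.88
position: [0.4978, 0.1145, 0.092]
ee_rot: [-1.846, -2.541, 0.001]
force: [-3.8, -3.4, 0.8]
width: 0.148
gripper_force: 60.0
```

```bash
python3 st.py
```

```text
t 10.8833 p [0.4978 0.1145 0.092 ] along 0.0389 across 0.0002 toolyaw 0.314 F [-3.8 -3.4  0.8] Fy -4.57 Fx -2.22 M [-0.69  0.61 -0.01] w 13.6 59.999427795410156
```

>>> drive_tool(
  steps=[
    [1,0.75,1.85,0,0],
    [1,0.4,0.9,0,0],
  ],
)

```text
clock: 11.05
position: [0.4991, 0.1175, 0.092]
ee_rot: [-1.846, -2.541, 0.0]
force: [-3.9, -3.1, 1.7]
width: 0.145
gripper_force: 60.0
```

```bash
python3 st.py
```

```text
t 11.05 p [0.4991 0.1175 0.092 ] along 0.0422 across 0.0002 toolyaw 0.314 F [-3.9 -3.1  1.7] Fy -4.34 Fx -2.46 M [-0.63  0.6  -0.  ] w 13.3 60.00088334083557
```

>>> drive_tool(
  steps=[
    [1,0.4,0.9,0,0],
    [1,0.4,0.9,0,0],
  ],
)

```text
clock: 11.22
position: [0.4997, 0.1191, 0.092]
ee_rot: [-1.846, -2.541, 0.001]
force: [-4.8, -2.2, 2.9]
width: 0.147
gripper_force: 60.0
```

```bash
python3 st.py
```

```text
t 11.2167 p [0.4997 0.1191 0.092 ] along 0.0439 across 0.0002 toolyaw 0.314 F [-4.8 -2.2  2.9] Fy -3.83 Fx -3.62 M [-0.49  0.88 -0.07] w 13.5 60.00056862831116
```

>>> drive_tool(
  steps=[
    [1,0.4,0.9,0,0],
    [1,0.4,0.9,0,0],
  ],
)

```text
clock: 11.38
position: [0.5004, 0.1209, 0.092]
ee_rot: [-1.846, -2.541, 0.001]
force: [-5.1, -2.2, 2.6]
width: 0.145
gripper_force: 60.0
```

```bash
python3 st.py
```

```text
t 11.3833 p [0.5004 0.1209 0.092 ] along 0.0458 across 0.0001 toolyaw 0.314 F [-5.1 -2.2  2.6] Fy -3.98 Fx -3.91 M [-0.56  1.01  0.02] w 13.3 60.00071346759796
```

>>> drive_tool(
  steps=[
    [1,0.3,0.9,0,0],
    [1,0.3,0.9,0,0],
  ],
)

```text
clock: 11.55
position: [0.5012, 0.1226, 0.092]
ee_rot: [-1.846, -2.541, 0.001]
force: [-3.7, -3.3, 2.1]
width: 0.147
gripper_force: 60.0
```

```bash
python3 st.py
```

```text
t 11.55 p [0.5012 0.1226 0.092 ] along 0.0477 across 0.0002 toolyaw 0.314 F [-3.7 -3.3  2.1] Fy -4.47 Fx -2.19 M [-0.65  0.83 -0.01] w 13.6 60.00035226345062
```

>>> drive_tool(
  steps=[
    [1,0.3,0.9,0,0],
    [1,0.3,0.9,0,0],
  ],
)

```text
clock: 11.72
position: [0.5019, 0.1244, 0.092]
ee_rot: [-1.846, -2.541, 0.001]
force: [-3.7, -2.7, 2.2]
width: 0.147
gripper_force: 60.0
```

```bash
python3 st.py
```

```text
t 11.7167 p [0.5019 0.1244 0.092 ] along 0.0496 across 0.0002 toolyaw 0.314 F [-3.7 -2.7  2.2] Fy -3.88 Fx -2.39 M [-0.63  0.88 -0.05] w 13.5 60.000091195106506
```

>>> drive_tool(
  steps=[
    [1,0.4,0.9,0,0],
    [1,0.4,0.9,0,0],
  ],
)

```text
clock: 11.88
position: [0.5026, 0.1262, 0.092]
ee_rot: [-1.846, -2.541, 0.001]
force: [-4.6, -2.3, 2.0]
width: 0.147
gripper_force: 60.0
```

```bash
python3 st.py
```

```text
t 11.8833 p [0.5026 0.1262 0.092 ] along 0.0516 across 0.0001 toolyaw 0.314 F [-4.6 -2.3  2. ] Fy -3.85 Fx -3.35 M [-0.55  0.97 -0.05] w 13.5 60.0001984834671
```

>>> drive_tool(
  steps=[
    [1,0.3,0.9,0,0],
    [1,0.3,0.9,0,0],
  ],
)

```text
clock: 12.05
position: [0.5033, 0.1279, 0.092]
ee_rot: [-1.846, -2.541, 0.001]
force: [-5.3, -3.8, 2.9]
width: 0.145
gripper_force: 60.0
```

```bash
python3 st.py
```

```text
t 12.05 p [0.5033 0.1279 0.092 ] along 0.0534 across 0.0001 toolyaw 0.314 F [-5.3 -3.8  2.9] Fy -5.49 Fx -3.44 M [-0.84  0.95 -0.01] w 13.3 60.00024139881134
```

>>> drive_tool(
  steps=[
    [1,0.4,0.9,0,0],
    [1,0,0,0,0],
  ],
)

```text
clock: 12.22
position: [0.5035, 0.1285, 0.092]
ee_rot: [-1.847, -2.541, 0.002]
force: [-5.3, -4.3, 3.6]
width: 0.146
gripper_force: 60.0
```

```bash
python3 st.py
```

```text
t 12.2167 p [0.5035 0.1285 0.092 ] along 0.054 across 0.0001 toolyaw 0.314 F [-5.3 -4.3  3.6] Fy -5.92 Fx -3.26 M [-0.86  1.11 -0.09] w 13.4 60.000205636024475
```

>>> drive_tool(
  steps=[
    [1,0.4,0.9,0,0],
    [1,0,0,0,0],
  ],
)

```text
clock: 12.38
position: [0.5037, 0.1289, 0.092]
ee_rot: [-1.847, -2.541, 0.003]
force: [-6.2, -4.7, 5.6]
width: 0.149
gripper_force: 60.0
```

```bash
python3 st.py
```

```text
t 12.3833 p [0.5037 0.1289 0.092 ] along 0.0545 across 0.0001 toolyaw 0.314 F [-6.2 -4.7  5.6] Fy -6.67 Fx -3.95 M [-1.21  1.29  0.01] w 13.7 60.00002145767212
```

>>> drive_tool(
  steps=[
    [1,0.2,0.5,0,0],
    [1,0,0,0,0],
  ],
)

```text
clock: 12.55
position: [0.5037, 0.129, 0.092]
ee_rot: [-1.847, -2.541, 0.004]
force: [-7.0, -7.9, 6.9]
width: 0.149
gripper_force: 60.0
```

```bash
python3 st.py
```

```text
t 12.55 p [0.5037 0.129  0.092 ] along 0.0546 across 0.0001 toolyaw 0.314 F [-7.  -7.9  6.9] Fy -9.91 Fx -3.5 M [-1.45  1.43 -0.04] w 13.8 59.99996066093445
```

>>> drive_tool(
  steps=[
    [1,0.2,0.5,0,0],
    [1,0.1,0.2,0,0],
    [1,0,0,0,0],
  ],
)

```text
clock: 12.8
position: [0.5038, 0.1293, 0.0919]
ee_rot: [-1.847, -2.541, 0.005]
force: [-6.6, -7.9, 8.1]
width: 0.144
gripper_force: 60.0
```

```bash
python3 st.py
```

```text
t 12.8 p [0.5038 0.1293 0.0919] along 0.0549 across 0.0001 toolyaw 0.313 F [-6.6 -7.9  8.1] Fy -9.85 Fx -3.16 M [-1.68  1.59 -0.01] w 13.3 60.00000715255737
```

>>> drive_tool(
  steps=[
    [1,0.3,0.7,0,0],
    [1,0,0,0,0],
    [1,0,0,0,0],
  ],
)

```text
clock: 13.05
position: [0.504, 0.1298, 0.092]
ee_rot: [-1.848, -2.541, 0.006]
force: [-8.4, -7.8, 9.0]
width: 0.145
gripper_force: 60.0
```

```bash
python3 st.py
```

```text
t 13.05 p [0.504  0.1298 0.092 ] along 0.0554 across 0.0001 toolyaw 0.313 F [-8.4 -7.8  9. ] Fy -10.39 Fx -4.89 M [-1.94  1.75 -0.02] w 13.3 59.999948143959045
```

>>> drive_tool(
  steps=[
    [1,0,0,0,-0.1],
    [1,0,0,0,-0.1],
    [1,0,0,0,-0.1],
    [1,0,0,0,-0.1],
    [1,0,0,0,0],
  ],
)

```text
clock: 13.47
position: [0.5047, 0.1298, 0.092]
ee_rot: [2.321, 2.115, -0.004]
force: [-6.2, -8.8, 6.3]
width: 0.146
gripper_force: 60.0
```

```bash
python3 st.py
```

```text
t 13.4667 p [0.5047 0.1298 0.092 ] along 0.0557 across 0.0007 toolyaw -0.093 F [-6.2 -8.8  6.3] Fy -10.46 Fx -2.43 M [-1.85  1.09 -0.01] w 13.5 59.99983727931976
```

>>> drive_tool(
  steps=[
    [1,0,0,0,-0.1],
    [1,0,0,0,-0.1],
    [1,0,0,0,-0.1],
    [1,0,0,0,0],
  ],
)

```text
clock: 13.8
position: [0.5051, 0.1297, 0.092]
ee_rot: [2.611, 1.744, -0.003]
force: [-3.9, -8.9, 3.4]
width: 0.151
gripper_force: 60.0
```

```bash
python3 st.py
```

```text
t 13.8 p [0.5051 0.1297 0.092 ] along 0.0557 across 0.0011 toolyaw -0.393 F [-3.9 -8.9  3.4] Fy -9.71 Fx -0.22 M [-1.87  0.75 -0.03] w 13.9 60.001487731933594
```

>>> drive_tool(
  steps=[
    [1,0,0,0,-0.08],
    [1,0,0,0,-0.08],
    [1,0,0,0,0],
  ],
)

```text
clock: 14.05
position: [0.5055, 0.1304, 0.092]
ee_rot: [2.738, 1.536, -0.001]
force: [-1.1, -7.4, 2.0]
width: 0.166
gripper_force: 65.3
```

```bash
python3 st.py
```

```text
t 14.05 p [0.5055 0.1304 0.092 ] along 0.0565 across 0.0012 toolyaw -0.549 F [-1.1 -7.4  2. ] Fy -7.32 Fx 1.78 M [-1.49  0.44  1.5 ] w 15.3 65.2681558392942
```

>>> drive_tool(
  steps=[
    [1,0,0,0,0.07],
    [1,0,0,0,0.06],
    [1,0,0,0,0],
  ],
)

```text
clock: 14.3
position: [0.5054, 0.1305, 0.092]
ee_rot: [2.628, 1.719, -0.001]
force: [-3.4, -6.3, 3.0]
width: 0.152
gripper_force: 59.1
```

```bash
python3 st.py
```

```text
t 14.3 p [0.5054 0.1305 0.092 ] along 0.0566 across 0.0011 toolyaw -0.413 F [-3.4 -6.3  3. ] Fy -7.14 Fx -0.79 M [-1.31  0.5   0.07] w 14.0 59.14926588535309
```

>>> drive_tool(
  steps=[
    [1,-0.6,-1.5,0,0],
    [0.5,0,0,0,0.027],
    [0.3,0,0,0,0],
    [0.3,0,0,0,0],
    [0.3,0,0,0,0],
    [0.3,0,0,0,0],
    [0.3,0,0,17,0],
    [0.3,0,0,17,0],
    [0.3,0,0,17,0],
    [0.3,0,0,0,0],
    [0.3,0,0,0,0],
  ],
)

```text
clock: 15.22
position: [0.5054, 0.1303, 0.1438]
ee_rot: [2.608, 1.75, 0.003]
force: [0.5, -0.4, -0.1]
width: 0.698
gripper_force: 0.0
```

```bash
python3 st.py; cat > gap.py <<'E'
from h import *
import sys
w=grab('wrist','w6.png');p0=cv2.imread('pics/w3.png')[:,:,::-1].max(2).astype(int);p1=w['image'].max(2).astype(int)
p=np.array(observe()['position'])
for n,g in(('before',p0),('now',p1)):
    print(n)
    for a,b in((255,280),(300,312),(346,356),(370,395)): print(a,np.round(g[115:170,a:b].mean(1)).astype(int))
E
python3 gap.py
```

```text
t 15.2167 p [0.5054 0.1303 0.1438] along 0.0564 across 0.0012 toolyaw -0.389 F [ 0.5 -0.4 -0.1] Fy -0.17 Fx 0.57 M [-0.03 -0.04  0.03] w 64.2 0.0
before
255 [ 41  40  41  41  39  34  33  42  93 188 239 246 245 240 218 154  83  61
  59  58  63  79  96 120 173 218 237 242 240 237 233 229 223 211 187 148
 107  85  84  89  91  91  90  89  90  88  88  87  88  87  87  87  86  82
  63]
300 [181 175 179 182 166 114  57  43  99 188 233 239 234 221 183 122  77  64
  76 108 136 128 106 128 186 226 239 242 240 236 231 227 219 204 172 130
 116 129 153 163 166 163 161 160 159 153 149 155 158 158 158 152 150 153
 155]
346 [157 158 158 154 130  83  44  54 122 202 235 237 232 214 163  95  62  59
  76 104 124 114 101 136 192 228 239 241 238 234 229 224 215 196 163 114
  91 114 135 142 140 131 125 132 135 133 131 125 120 124 121 120 128 134
 133]
370 [ 39  39  39  37  33  30  35  66 146 217 237 237 231 209 155  87  51  46
  49  56  70  90 107 146 195 228 238 239 237 232 228 221 211 193 164 116
  84  84  90  91  92  92  91  91  90  90  89  89  88  88  88  90  86  73
  52]
now
255 [ 41  43  42  41  41  3
[... 188 characters left out ...]
 85  86
  82]
300 [247 246 243 235 224 212 198 192 189 173 128  66  32  52 118 184 214 217
 207 182 131  88  74  77 106 165 212 234 240 240 235 232 227 219 207 182
 156 160 179 190 200 204 202 199 192 191 198 202 201 198 192 192 196 197
 197]
346 [246 246 246 245 245 242 232 210 184 151 106  62  35  43  78 104 115 129
 143 136  99  58  54  78 122 182 223 237 240 238 233 229 223 214 196 163
 114  69  58  72  74  75  85  91  90  85  74  73  73  72  81  88  88  84
  76]
370 [ 36  36  37  37  36  36  36  36  36  31  27  29  44 103 188 232 238 233
 218 176 112  65  67  87 134 188 224 236 238 235 231 227 219 209 191 161
 115  84  81  87  89  91  91  90  89  88  88  88  89  89  90  89  88  83
  69]
```

```bash
python3 - <<'E'
from h import *
w=grab('wrist')
e=np.array([.377,.926,0]); k=np.array([.4845,.0783,0])+.0555*e
for s in(.045,.060,.066): 
    for z in(.105,.116): print(s,z,proj(w,k+s*e+[0,0,z]),proj(w,k+(s+.001)*e+[0,0,z])-proj(w,k+s*e+[0,0,z]))
im=w['image']; g=im.min(2); print(g[0:110:6,322:336].mean(1).round())
E
```

```text
0.045 0.105 [[327.50674489 153.81516242]] [[-0.00153481 -1.50049776]]
0.045 0.116 [[327.59195658 155.69433493]] [[-1.51020992e-03 -1.57240553e+00]]
0.06 0.105 [[327.48311353 130.97216395]] [[-0.00162269 -1.54855933]]
0.06 0.116 [[327.56864185 131.73825207]] [[-1.60573485e-03 -1.62541363e+00]]
0.066 0.105 [[327.47328648 121.63232553]] [[-0.00165921 -1.56797063]]
0.066 0.116 [[327.55890832 121.93226828]] [[-1.64556855e-03 -1.64683585e+00]]
[104. 194. 238. 245. 244. 238. 230. 230. 230. 230. 230. 231. 231. 230.
 231. 232. 232. 233. 233.]
```

>>> drive_tool(
  steps=[
    [0.3,0,0,25,0],
    [0.3,-5,-5,35,0],
    [0.3,-10,-20,35,0],
    [0.3,-15,-30,20,0],
    [0.3,-15,-30,0,0],
    [0.3,-15,-30,0,0],
    [0.3,0,0,0,0],
    [0.3,0,0,0,0],
  ],
)

```text
clock: 15.98
position: [0.4438, 0.013, 0.2574]
ee_rot: [2.612, 1.745, -0.002]
force: [0.1, 0.6, -0.4]
width: 0.701
gripper_force: 0.0
```

```bash
python3 st.py; python3 - <<'E'
from h import *
y=-.387;e=np.array([-np.sin(y),np.cos(y)]);x=np.array([np.cos(y),np.sin(y)]);c=np.array([.4845,.0783])+.1*e
d=grab('wrist');im=d['image']
g=(im.min(2)>170).astype(np.uint8)
g=cv2.morphologyEx(g,cv2.MORPH_OPEN,cv2.getStructuringElement(2,(25,25)))
n,l,s,q=cv2.connectedComponentsWithStats(g)
for i in range(1,n):
    P=onz(d,q[i],.163)[:2]-c; print('wrist',s[i],q[i].round(1),'across',P@x,'along',P@e)
s0=cv2.imread('pics/scene0.png')[:,:,::-1];s1=grab('scene');
for im in(s0,s1['image']):
    g=(im.min(2)>225).astype(np.uint8)
    g=cv2.morphologyEx(g,cv2.MORPH_OPEN,cv2.getStructuringElement(2,(9,9)))[150:250,260:380]
    n,l,s,q=cv2.connectedComponentsWithStats(g)
    for i in range(1,n):
        u=q[i]+[260,150];P=onz(s1,u,.163)[:2]-c; print('scene',s[i],u.round(1),'across',(P@x).round(4),'along',(P@e).round(4))
E
```

```text
t 15.9833 p [0.4438 0.013  0.2574] along -0.0755 across -0.0115 toolyaw -0.393 F [ 0.1  0.6 -0.4] Fy 0.55 Fx -0.14 M [ 0.04 -0.09 -0.05] w 64.5 0.0
wrist [  105     0   230   241 27451] [212.4 125.9] across -0.10653349093611439 along -0.11350655577624427
wrist [   0  156  121   80 5115] [ 63.6 195.5] across -0.24502040334808262 along -0.1713361361223865
wrist [ 576  157   60   56 1772] [606.8 185.2] across 0.23293897405255956 along -0.1646579855682529
scene [17  0  1  1  1] [277. 150.] across 0.0529 along 0.1445
scene [ 44  21  19  15 227] [313.1 178.1] across 0.0025 along 0.0156
scene [78 48  9 10 66] [342.  202.5] across -0.04 along -0.0819
scene [ 92  78  28  22 360] [365.6 241.3] across -0.1225 along -0.1748
scene [ 21  90  44  10 269] [299.8 245.7] across -0.1949 along -0.0366
scene [17  0  1  1  1] [277. 150.] across 0.0529 along 0.1445
scene [ 34  18  19  15 226] [303.2 175. ] across 0.0017 along 0.0434
scene [ 92  78  28  22 360] [365.6 241.3] across -0.1225 along -0.1748
scene [ 21  90  44  10 269] [299.8 245.7] across -0.1949 along -0.0366
```

```bash
python3 -c "
from cell import arm
print(arm.sign_off())"
```

```text
the job is handed in; nothing more can be done
None
```

The job is handed in at about 16 s: the knob is turned tight onto its stop, the pad measures about 2.8 mm pressed in, the jar looks upright in line with the far bar in the scene camera, and the robot is clear; no verdict came back.

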